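# Start the spray table, then the airbrush compressor

## Robot

A 7-joint arm with a two-finger parallel gripper is mounted at the origin on the work surface. World frame = base frame: x ahead of the robot, y to its left, z up, the work surface at z = 0. Lengths are in m, angles in rad, forces in N, time in s.
With the tool pointing down it reaches from about 0.425 to 0.925 m from the base axis. Payload 6.8 kg.
Tool frame: the origin (TCP) lies at the very end of the fingers, on their centre line; the grasp point (between the pads) lies 19 mm behind it (r.tcp_to_grasp is the distance from the TCP to the grasp point, in m); z points along the fingers, y is the line along which they close (so a half turn about z gives the same grasp; the last joint's range is limited). The gripper opens to 85 mm and grips with 20 to 120 N. Pads are 22 mm wide; open, the fingers measure 114 mm over their backs; the gripper's body (76 mm by 85 mm) begins 54 mm behind the grasp point. The pads swing forward as they close: fully open they stand 13 mm farther back than shut.
Start: joints at [-1.21, 0.477, 0.022, 1.555, -0.011, 1.109, -0.083], TCP at [0.305, 0.602, 0.231] pointing down, gripper open.
Joint ranges: [-2.96, 2.96], [-0.34, 2.1], [-1.41, 1.46], [0.24, 2.44], [-1.37, 4.51], [0.17, 1.92], [-2.96, 2.96]. Speed limits (rad/s): [2.39, 2.39, 3.14, 3.14, 3.14, 3.14, 3.14].

## Interface

Orientations are given as a rotation vector (axis times angle).
In Python, from bench import r gives the robot as it stands.
- The arm moves only by the tool step_arm, never from a script. Its argument "moves" is a list of rows, each a list of 7 numbers: the shift along the tool's x, y, z in mm, then the turn, a rotation vector about the tool's x, y, z in rad, then the finger opening in mm, from 0 to 85.4. A call has 1 to 8 rows; each row is the pose to reach, as a shift and turn from the pose commanded when the call began, along the tool's axes at that moment; what a row does not reach only later rows make up. A row lasts 1/10 s, in which the tool goes at most 50 mm and 8.59 degrees, less where a joint would pass 70% of its speed; a pose out of reach is approached as far as the arm can. A call with a gripper value outside its range is refused whole. The fingers move at their own pace and stop on an object; "grip_force" is the grip in N (left out, the last holds). Time passes only in rows, so rows that repeat a pose let the fingers close. It gives the time, the measured TCP pose, the force, the opening and the grip force at its end, in the units of the state.
- r.get_obs(): the state, without advancing time (a new reading comes with each control period).
- r.grab_frame(name): name is "scene" or "top"; returns a dict with "image" (480x640x3 uint8, red, green, blue), "depth" (480x640 float32, m along the optical axis (not along the pixel's ray), 0 where there is no reading), "mtx" (3x3 intrinsics, pixels), "rvec" (rotation vector, rad) and "tvec" (3), from world to camera coordinates, as OpenCV has them. Camera axes: x right, y down, z forward; pixel columns grow to the right and rows downward; lengths in m; the calibration is good to about 2 mm. A picture is of the moment at which its call begins.
- r.hand_in(): hands the job in; it is judged then, once.
The state is a dict: "clock": time; "joints": joint angles; "qvel": joint speeds; "tau": joint torques, N m; "tcp_pos": TCP position; "orientation": TCP orientation; "contact_force": force on the tool from outside, world axes, zero at the start; "moment": the same for the moment, N m; "grip_width": finger opening in m; "gripper_force": force on a finger pad.
Only numpy, scipy, OpenCV 4.12 (cv2) and the standard library are available. Lean on these libraries where they do the work, as an engineer would, in place of code of your own. Each camera call takes 0.05 s, during which the arm holds its last target. There are 200 camera calls.

## Task

Get the place ready for spraying the white mask: switch on the spray table with its mains rocker, press its full-speed fan key (three bars, the one farthest from the rocker) fully in and let it come back, and only then switch on the airbrush compressor with the rocker on its top. A rocker is switched on by pressing down the end that stands up. Just press with the fingertips: pick up or shift nothing, neither the compressor nor the things around, leave the other two fan keys alone, and leave both machines switched on.

Things in the scene. Friction and masses are not known exactly. Their poses are not given: they have to be found in the camera images.
- spray_table: Downdraught spray table: fixed grey steel box 330 deep (x) x 340 wide (y) x 115 mm high with a grille on top and a flat control strip along its near (-x) edge. Origin: centre of underside; x away from the robot, y left; yaw within 9 deg. On the strip at x -126 mm: mains rocker at y +105, a 4 mm high lamp at +62, fan keys (low, medium, full) at +5, -50, -105 mm.
- mains (a joint): Mains rocker of the spray table: 0 off (start), 0.40 rad on. Black, 29 mm long front to back, 21 mm wide, in a frame 36 x 28 mm, 4 mm high. It tips about a level axis (y) through its middle and snaps over half way. When off, its far end (towards the grille) stands up: press that end. 4 to 5 N straight down on it is enough; it then stays on.
- mains_on_end (a point): Top of the mains rocker near the tip of its ON end, 12.5 mm from the rocker's middle towards the grille (+x of the spray table). 128 mm above the bench when off; goes down about 5 mm when switched on, then is at a stop. Axes: those of the spray table while off.
- fan_key1 (a joint): Low-speed fan key (one white bar), next to the lamp: 0 = up, 0.006 m = fully in. Sprung. To be left alone.
- fan_key2 (a joint): Medium-speed fan key (two white bars), the middle one: 0 = up, 0.006 m = fully in. Sprung. To be left alone.
- fan_key3 (a joint): Full-speed fan key (three white bars), the last of the row, farthest from the mains rocker: 0 = up, 0.006 m = fully in. Sprung: moves at 1.5 N, fully in at 5 N, comes back by itself.
- fan_key3_top (a point): Centre of the top face of the full-speed key, 131 mm above the bench when up. Each fan key is a grey square cap 21 x 21 mm that stands 11 mm out of a black frame 29 x 29 x 5 mm; the keys are 55 mm apart centre to centre. Axes: those of the spray table.
- compressor: Airbrush compressor: white box 185 long (x) x 106 mm wide (y) on rubber feet, flat top at 126 mm; 2.4 kg, loose, left or right of the spray table, yaw within 17 deg. Gauge, regulator and clear trap at its front (-x) end, to 120 mm from the centre; black carrying handle on the rear half of the top, to 167 mm height. Origin: centre of underside; x away from the robot.
- compressor_switch (a joint): Rocker on the compressor's top, in front of the handle, 52 mm in front (-x) of the centre: 0 off (start), 0.40 rad on. Same size, force and snap as the mains rocker, but here the end that stands up when off, the ON end to press, is the near one (towards the gauge).
- compressor_switch_on_end (a point): Top of the compressor rocker near the tip of its ON end: 64.5 mm in front of the compressor's centre, 139 mm above the bench when off; goes down about 5 mm when switched on. This point's x points towards the compressor's front (half a turn from the compressor's x).
- mask: White primed papier-mache face mask lying face up on the grille, 155 x 205 mm, 62 mm high, 0.16 kg. Origin: centre of its underside. Leave it there.
- paint_pot: Small grey paint pot with black lid standing on the grille, 42 mm wide, 50 mm high. Origin: centre of its underside. Leave it there.
- cleaning_pot: Glass airbrush-cleaning pot with black lid and a wire rest, 100 mm wide, 145 mm high, on the other side of the spray table from the compressor. Origin: centre of its underside.
- thinner: White plastic bottle, 44 mm wide, 105 mm high, standing in front. Origin: centre of its underside.
- tape: Roll of masking tape lying flat, 90 mm wide, 24 mm high. Origin: centre of its underside.
- brush: Paint brush lying on the bench, 190 mm long. Origin: under its middle.
- mixing_cup: Small white mixing cup, 52 mm wide, 45 mm high. Origin: centre of its underside.

How it is judged:
By the outcome, as a careful person would: the job done as asked, in the order asked, and still so for the second after the job is handed in, with the robot touching nothing.
It also fails if it takes over 48 s, if anything falls off the work surface, if the arm or the gripper's body presses on something with over 40 N, if the wrist force passes 120 N, or if a joint passes its speed limit or range.

## Working session

There is one attempt and no reset: what is moved stays moved. The work goes in short steps, Python scripts to look and compute and a tool call to move; the robot and the scene stay as the last step left them, time stands still between calls to the robot, and variables do not carry over. Pictures are saved under pics/ and viewed, at most 10 in all, crops included, and the job is handed in when it is done.

Besides the shell and the picture viewer there is one more tool, called after "Emit:" as a command line: name --pt "numbers of a row" for each row, then --argument value for the rest. step_arm: Moves the arm, as the interface text tells. Its arguments: {"type":"object","properties":{"moves":{"type":"array","items":{"type":"array","items":{"type":"number"}}},"grip_force":{"type":"number"}},"required":["moves"]}

```bash
mkdir -p pics
cat > h.py <<'E'
import numpy as np, cv2
from bench import r
def grab(n,save=None):
    f=r.grab_frame(n)
    if save: cv2.imwrite('pics/'+save,f['image'][:,:,::-1])
    np.savez('last_%s.npz'%n,**f); return f
def world(f,u,v,z=None):
    R=cv2.Rodrigues(np.array(f['rvec'],float))[0]; t=np.array(f['tvec'],float).ravel()
    c=-R.T@t; d=R.T@np.linalg.inv(f['mtx'])@[u,v,1]
    if z is None: return c+d*f['depth'][int(v),int(u)]
    return c+d*(z-c[2])/d[2]
E
python3 - <<'E'
from h import *
grab('top','t.png');grab('scene','s.png')
o=r.get_obs();print({k:o[k] for k in('clock','tcp_pos','orientation','contact_force','grip_width')})
E
```

```text
{'clock': 0.1, 'tcp_pos': array([0.30474168, 0.60169363, 0.23039921]), 'orientation': array([-7.29582852e-01, -3.05541275e+00,  2.60644652e-03]), 'contact_force': array([ 0.08194013, -0.76425764, -1.02771621]), 'grip_width': 0.08504889054894382}
```

View pics/t.png

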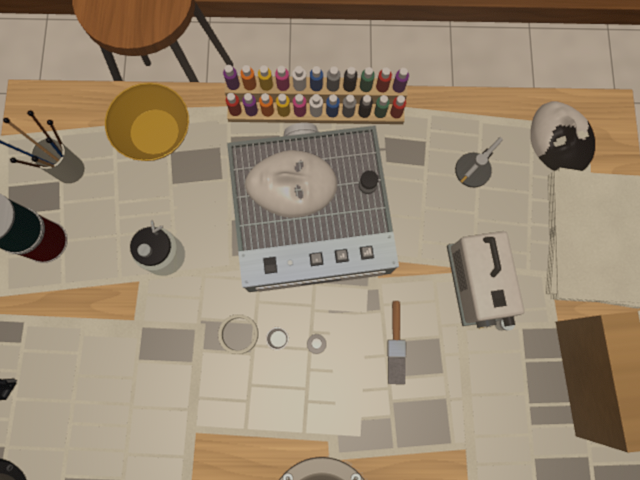

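View pics/s.png

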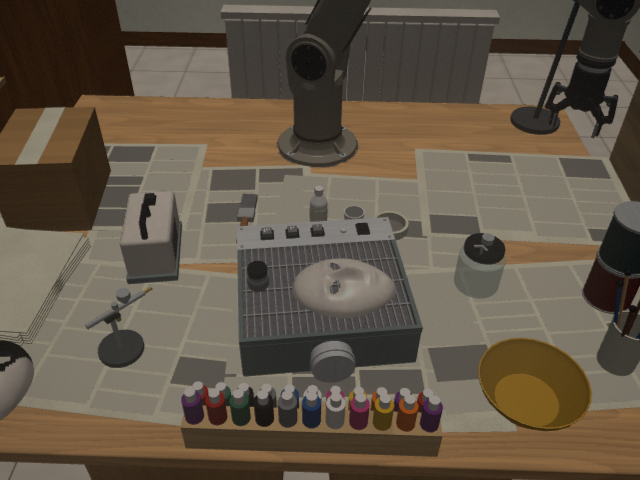

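The top view shows the mains rocker near (270,265), the lamp at (290,263), keys at (316,258), (341,255) and (367,252), and the compressor rocker at (498,298). I'll enlarge these areas to read them more closely.

Run:
```python
from h import *
im=cv2.imread('pics/t.png')
a=cv2.resize(im[230:300,235:405],None,fx=4.6,fy=4.6,interpolation=cv2.INTER_CUBIC)
b=cv2.resize(im[225:335,440:530],None,fx=5,fy=5,interpolation=cv2.INTER_CUBIC)
cv2.imwrite('pics/a.png',a);cv2.imwrite('pics/b.png',b)
f=dict(np.load('last_top.npz'))
for u,v,z in[(270,265,.123),(316,258.5,.131),(341.5,255,.131),(367,252,.131),(498.5,298,.133)]: print(u,v,world(f,u,v,z).round(4),world(f,u,v).round(4))
```

```text
270 265 [0.526  0.1144 0.123 ] [0.526  0.1144 0.1228]
316 258.5 [0.5395 0.0162 0.131 ] [0.5397 0.0162 0.1299]
341.5 255 [ 0.5476 -0.0382  0.131 ] [ 0.5475 -0.0382  0.1314]
367 252 [ 0.5546 -0.0929  0.131 ] [ 0.5541 -0.0927  0.1335]
498.5 298 [ 0.4576 -0.3701  0.133 ] [ 0.4569 -0.3679  0.1394]
```

View pics/a.png

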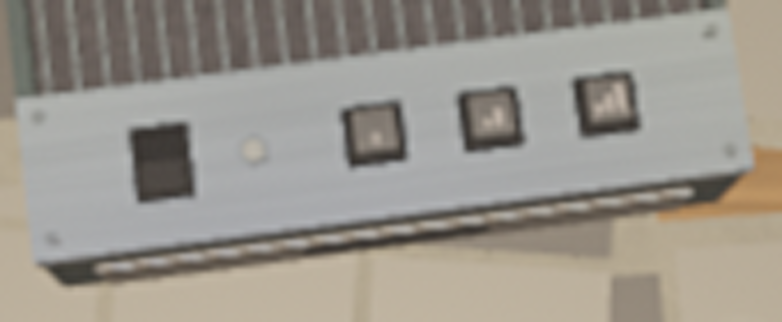

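View pics/b.png

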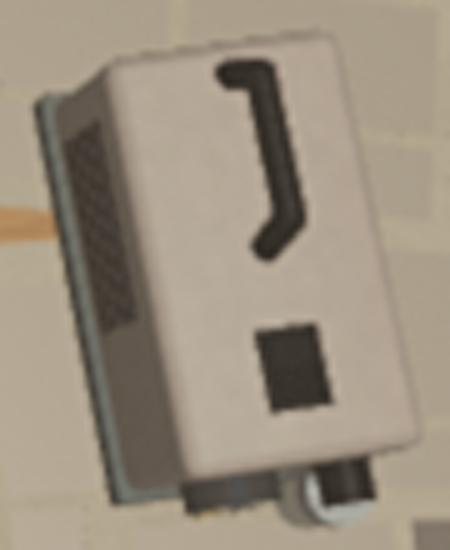

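The crops put the mains frame centre at (270.2,265.2), key 3 at (367.2,252.2) and the compressor rocker at (498.6,298.4). The table is yawed about 0.138 rad and the compressor about 0.19. I'll press a few mm outside each rocker's tip so the fingertips stay clear of the other half.

```bash
cat >> h.py <<'E'
from scipy.spatial.transform import Rotation as Ro
def ax(y): return np.array([np.cos(y),np.sin(y)])
P={'mains':(np.array([.526,.1144])+.0165*ax(.138),.138),'key':(np.array([.5546,-.0932]),.138),'comp':(np.array([.457,-.3703])-.0165*ax(.19),.19)}
def go(n,z):
    o=r.get_obs(); R=Ro.from_rotvec(o['orientation']); p,y=P[n]; a=ax(y)
    T=Ro.from_matrix(np.array([[-a[0],-a[1],0],[-a[1],a[0],0],[0,0,-1]]).T)
    T=Ro.from_matrix(np.column_stack([[-a[0],-a[1],0],[-a[1],a[0],0],[0,0,-1]]))
    print(o['clock'],o['tcp_pos'].round(4),o['contact_force'].round(1),n,p.round(4),'shift',(R.inv().apply(np.r_[p,z]-o['tcp_pos'])*1e3).round(1),'turn',(R.inv()*T).as_rotvec().round(3),o['grip_width'])
E
sed -i '/T=Ro.from_matrix(np.array/d' h.py
python3 -c "
from h import *
go('mains',.19)"
```

```text
0.1 [0.3047 0.6017 0.2304] [ 0.1 -0.8 -1. ] mains [0.5423 0.1167] shift [-431.1 -325.3   41. ] turn [-0.002 -0.    -0.607] 0.08504889054894382
```

Emit:
step_arm --pt "-431 -325 15 0 0 -0.607 0" --pt "-431 -325 15 0 0 -0.607 0" --pt "-431 -325 15 0 0 -0.607 0" --pt "-431 -325 15 0 0 -0.607 0" --pt "-431 -325 15 0 0 -0.607 0" --pt "-431 -325 15 0 0 -0.607 0" --pt "-431 -325 15 0 0 -0.607 0" --pt "-431 -325 15 0 0 -0.607 0"

```text
clock: 0.9
tcp_pos: [0.4813, 0.2413, 0.22]
orientation: [0.217, -3.134, 0.0]
contact_force: [1.1, 1.2, -0.0]
grip_width: -0.0001
gripper_force: 0.0
```

```bash
python3 -c "
from h import *
go('mains',.16)"
```

```text
0.9 [0.4813 0.2413 0.22  ] [ 1.1  1.2 -0. ] mains [0.5423 0.1167] shift [ -43.3 -131.8   60. ] turn [-0. -0.  0.] -0.00010170538943827651
```

Emit:
step_arm --pt "-43 -132 30 0 0 0 0" --pt "-43 -132 30 0 0 0 0" --pt "-43 -132 40 0 0 0 0" --pt "-43 -132 55 0 0 0 0" --pt "-43 -132 55 0 0 0 0" --pt "-43 -132 55 0 0 0 0"

```text
clock: 1.5
tcp_pos: [0.5412, 0.1194, 0.1651]
orientation: [0.219, -3.133, -0.001]
contact_force: [0.6, -0.2, 0.5]
grip_width: -0.0001
gripper_force: 0.0
```

Run:
```python
from h import *
go('mains',.128)
f=grab('top');g=grab('scene')
a=cv2.resize(f['image'][220:300,235:335],None,fx=4,fy=4,interpolation=cv2.INTER_CUBIC)
b=cv2.resize(g['image'][180:260,300:400],None,fx=4,fy=4,interpolation=cv2.INTER_CUBIC)
cv2.imwrite('pics/c.png',np.hstack([a,b])[:,:,::-1])
```

```text
1.5 [0.5412 0.1194 0.1651] [ 0.6 -0.2  0.5] mains [0.5423 0.1167] shift [-0.8 -2.8 37.1] turn [ 0.    -0.001  0.001] -8.493285824028466e-05
```

View pics/c.png

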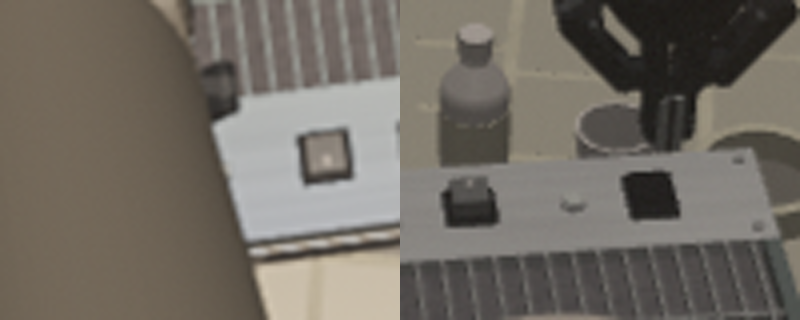

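The arm hides the rocker in the top view. In the scene crop the fingertips hang just over the mains rocker. Pressing now.

Emit:
step_arm --pt "-1 -2 20 0 0 0 0" --pt "-1 -2 34 0 0 0 0" --pt "-1 -2 36 0 0 0 0" --pt "-1 -2 38 0 0 0 0" --pt "-1 -2 39 0 0 0 0" --pt "-1 -2 39 0 0 0 0"

```text
clock: 2.2
tcp_pos: [0.5433, 0.1171, 0.1266]
orientation: [-0.217, 3.133, 0.001]
contact_force: [0.5, 0.7, 1.3]
grip_width: 0.0001
gripper_force: 0.6
```

Emit:
step_arm --pt "0 0 1 0 0 0 0" --pt "0 0 2 0 0 0 0" --pt "0 0 3 0 0 0 0" --pt "0 0 3 0 0 0 0"

```text
clock: 2.6
tcp_pos: [0.5431, 0.1164, 0.1235]
orientation: [-0.216, 3.134, -0.0]
contact_force: [-0.9, -0.2, 3.2]
grip_width: 0.0
gripper_force: 1.6
```

Emit:
step_arm --pt "0 0 1 0 0 0 0" --pt "0 0 2 0 0 0 0" --pt "0 0 2 0 0 0 0"

```text
clock: 2.9
tcp_pos: [0.5432, 0.1164, 0.1231]
orientation: [-0.216, 3.134, 0.0]
contact_force: [-6.2, -1.9, 19.7]
grip_width: 0.0
gripper_force: 9.2
```

At the stop. Lifting, then a check of the lamp and rocker.

Emit:
step_arm --pt "0 0 -20 0 0 0 0" --pt "0 0 -40 0 0 0 0" --pt "0 0 -50 0 0 0 0" --pt "0 0 -50 0 0 0 0"

```text
clock: 3.3
tcp_pos: [0.5439, 0.1169, 0.1723]
orientation: [-0.217, 3.132, 0.001]
contact_force: [-0.6, 0.4, -0.6]
grip_width: -0.0001
gripper_force: 0.0
```

Run:
```python
from h import *
go('key',.165)
g=grab('scene')
cv2.imwrite('pics/d.png',cv2.resize(g['image'][180:260,240:400],None,fx=4.5,fy=4.5,interpolation=cv2.INTER_CUBIC)[:,:,::-1])
```

```text
3.3 [0.5439 0.1169 0.1723] [-0.6  0.4 -0.6] key [ 0.5546 -0.0932] shift [  18.3 -209.6    7.2] turn [0.    0.003 0.   ] -8.089237809858902e-05
```

View pics/d.png

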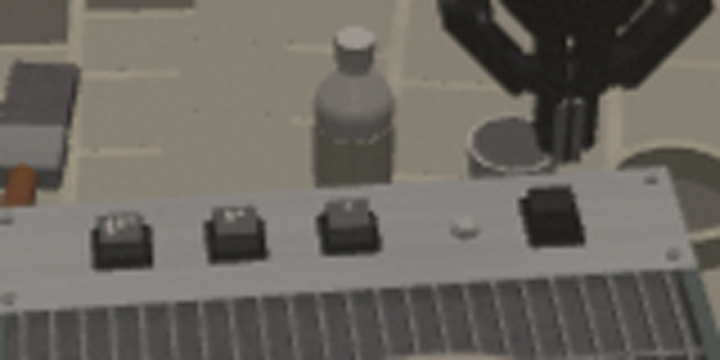

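The rocker at crop (550,215) now shows its near end raised, so it has tipped to on. The lamp gives no clear sign. Next is key 3, at crop (122,225).

Emit:
step_arm --pt "4 -45 0 0 0 0 0" --pt "8 -95 0 0 0 0 0" --pt "13 -145 0 0 0 0 0" --pt "18 -195 0 0 0 0 0" --pt "18 -209 0 0 0 0 0" --pt "18 -209 0 0 0 0 0" --pt "18 -209 10 0 0 0 0" --pt "18 -209 10 0 0 0 0"

```text
clock: 4.15
tcp_pos: [0.5528, -0.0902, 0.1591]
orientation: [0.222, -3.13, -0.002]
contact_force: [-0.3, 0.8, -0.0]
grip_width: -0.0001
gripper_force: 0.0
```

Run:
```python
from h import *
go('key',.131)
a=np.load('last_top.npz')  # taken with arm over mains: not usable for rocker
R=dict(r.grab_frame('top'))
for du in (.010,.0,-.010):
    p=np.r_[np.array([.526,.1144])+du*ax(.138),.125]
    q=cv2.projectPoints(p,R['rvec'],R['tvec'],R['mtx'],None)[0].ravel()
    print(du,q.round(1),world(R,*q.round()).round(4))
```

```text
4.15 [ 0.5528 -0.0902  0.1591] [-0.3  0.8 -0. ] key [ 0.5546 -0.0932] shift [-1.4 -3.3 28.1] turn [ 0.002 -0.003  0.003] -8.945020283035328e-05
0.01 [269.4 260.3] [0.5367 0.1167 0.1239]
0.0 [269.9 264.8] [0.5256 0.1142 0.1251]
-0.01 [270.4 269.4] [0.5162 0.1136 0.1299]
```

Depth confirms it: the mains rocker's near end (129.9 mm) is now higher than the far end (123.9 mm). Pressing key 3.

Emit:
step_arm --pt "-1 -3 15 0 0 0 0" --pt "-1 -3 26 0 0 0 0" --pt "-1 -3 29 0 0 0 0" --pt "-1 -3 31 0 0 0 0" --pt "-1 -3 33 0 0 0 0" --pt "-1 -3 34 0 0 0 0" --pt "-1 -3 34 0 0 0 0"

```text
clock: 4.9
tcp_pos: [0.5552, -0.0955, 0.1274]
orientation: [0.217, -3.134, -0.0]
contact_force: [-1.2, 0.9, 3.8]
grip_width: 0.0003
gripper_force: 1.7
```

Emit:
step_arm --pt "0 2 1 0 0 0 0" --pt "0 2 2 0 0 0 0" --pt "0 2 3 0 0 0 0" --pt "0 2 4 0 0 0 0" --pt "0 2 4 0 0 0 0"

```text
clock: 5.4
tcp_pos: [0.5558, -0.0943, 0.1249]
orientation: [-0.216, 3.133, -0.001]
contact_force: [-5.0, -0.9, 16.9]
grip_width: 0.0001
gripper_force: 8.3
```

The key is fully in: 17 N, and 6 mm of travel. Lifting.

Emit:
step_arm --pt "0 0 0 0 0 0 0" --pt "0 0 -20 0 0 0 0" --pt "0 0 -50 0 0 0 0" --pt "0 0 -75 0 0 0 0" --pt "0 0 -75 0 0 0 0"

```text
clock: 5.9
tcp_pos: [0.5575, -0.0936, 0.2014]
orientation: [-0.217, 3.128, -0.001]
contact_force: [-0.0, -0.1, 0.6]
grip_width: 0.0002
gripper_force: 0.0
```

Run:
```python
from h import *
go('comp',.20)
```

```text
5.9 [ 0.5575 -0.0936  0.2014] [-0.  -0.1  0.6] comp [ 0.4408 -0.3734] shift [ 154.1 -261.     0.6] turn [-0.001  0.006 -0.052] 0.00017246978288957144
```

Emit:
step_arm --pt "25 -42 0 0 0 0 0" --pt "50 -85 0 0 0 -0.02 0" --pt "75 -127 0 0 0 -0.04 0" --pt "100 -170 0 0 0 -0.052 0" --pt "125 -212 0 0 0 -0.052 0" --pt "145 -246 0 0 0 -0.052 0" --pt "154 -261 0 0 0 -0.052 0" --pt "154 -261 0 0 0 -0.052 0"

```text
clock: 6.7
tcp_pos: [0.4361, -0.3762, 0.1971]
orientation: [0.289, -3.127, 0.001]
contact_force: [0.4, 1.0, -0.1]
grip_width: 0.0001
gripper_force: 0.0
```

Run:
```python
from h import *
go('comp',.139)
R=r.grab_frame('top')
p=np.array([.5546,-.0932,.131])
for c,y in(((.5546,-.0932),0),((.5476,-.0382),0),((.5395,.0162),0)):
    q=cv2.projectPoints(np.r_[c,.131],R['rvec'],R['tvec'],R['mtx'],None)[0].ravel(); print(world(R,*q.round()).round(4))
g=r.grab_frame('scene')
cv2.imwrite('pics/e.png',cv2.resize(g['image'][150:290,90:290],None,fx=4,fy=4,interpolation=cv2.INTER_CUBIC)[:,:,::-1])
```

```text
6.7 [ 0.4361 -0.3762  0.1971] [ 0.4  1.  -0.1] comp [ 0.4408 -0.3734] shift [-5.2  1.9 58.1] turn [-0.    -0.002 -0.005] 0.00012045811150895858
[ 0.5543 -0.0927  0.1327]
[ 0.5473 -0.0371  0.1325]
[0.5383 0.0162 0.1314]
```

View pics/e.png

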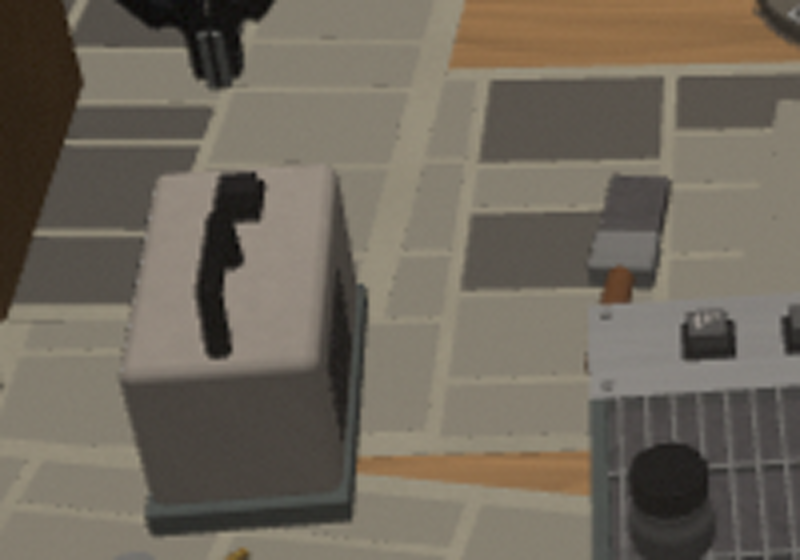

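Key 3 is back up (132 mm, same as its neighbours). In this crop the fingertips at (215,85) hang above and in front of the compressor rocker at about (245,190). I'll check the alignment by projection.

Run:
```python
from h import *
g=r.grab_frame('scene');o=r.get_obs()
P3=np.array([o['tcp_pos'],[.4408,-.3734,.139],[.457,-.3703,.133],[.445,-.3726,.139]])
q=cv2.projectPoints(P3,g['rvec'],g['tvec'],g['mtx'],None)[0].reshape(-1,2)
print(q.round(1),((q-[90,150])*4).round(0)); go('comp',.139)
```

```text
[[145.4 169.9]
 [148.9 191.3]
 [149.  197.7]
 [148.8 192.4]] [[222.  80.]
 [236. 165.]
 [236. 191.]
 [235. 170.]]
6.85 [ 0.4391 -0.3717  0.1974] [ 1.  -0.5 -0.1] comp [ 0.4408 -0.3734] shift [-1.3 -2.1 58.3] turn [ 0.002 -0.     0.002] -0.0004816912703348194
```

Emit:
step_arm --pt "-1 -2 25 0 0 0 0" --pt "-1 -2 48 0 0 0 0" --pt "-1 -2 55 0 0 0 0" --pt "-1 -2 57 0 0 0 0" --pt "-1 -2 58 0 0 0 0" --pt "-1 -2 59 0 0 0 0" --pt "-1 -2 60 0 0 0 0" --pt "-1 -2 60 0 0 0 0"

```text
clock: 7.65
tcp_pos: [0.4404, -0.3755, 0.1391]
orientation: [-0.298, 3.126, -0.001]
contact_force: [-0.2, 0.3, 4.2]
grip_width: -0.0001
gripper_force: 1.9
```

Emit:
step_arm --pt "0 2 1 0 0 0 0" --pt "0 2 2 0 0 0 0" --pt "0 2 3 0 0 0 0" --pt "0 2 4 0 0 0 0" --pt "0 2 4 0 0 0 0"

```text
clock: 8.15
tcp_pos: [0.4392, -0.3727, 0.1341]
orientation: [0.298, -3.127, -0.002]
contact_force: [-2.4, 0.5, 4.0]
grip_width: -0.0001
gripper_force: 2.1
```

Emit:
step_arm --pt "0 0 1 0 0 0 0" --pt "0 0 1.5 0 0 0 0" --pt "0 0 1.5 0 0 0 0"

```text
clock: 8.45
tcp_pos: [0.4393, -0.3728, 0.1338]
orientation: [0.298, -3.127, -0.002]
contact_force: [-3.9, 3.6, 14.8]
grip_width: 0.0002
gripper_force: 7.4
```

At the stop. I'll lift and move aside to check.

Emit:
step_arm --pt "0 0 -20 0 0 0 0" --pt "0 0 -50 0 0 0 0" --pt "0 0 -80 0 0 0 0" --pt "0 40 -90 0 0 0 0" --pt "0 90 -90 0 0 0 0" --pt "0 140 -90 0 0 0 0" --pt "0 180 -90 0 0 0 0" --pt "0 180 -90 0 0 0 0"

```text
clock: 9.25
tcp_pos: [0.4043, -0.191, 0.2221]
orientation: [0.309, -3.125, -0.004]
contact_force: [0.2, 0.2, -0.1]
grip_width: 0.0005
gripper_force: 0.0
```

Emit:
step_arm --pt "0 0 0 0 0 0 0" --pt "0 0 0 0 0 0 0" --pt "0 0 0 0 0 0 0"

```text
clock: 9.55
tcp_pos: [0.4055, -0.1977, 0.2226]
orientation: [0.295, -3.128, 0.001]
contact_force: [-0.9, 0.0, 0.6]
grip_width: -0.0
gripper_force: 0.0
```

Run:
```python
from h import *
f=grab('top','f.png');o=r.get_obs();print(o['clock'],o['tcp_pos'],o['contact_force'])
for n,c,y in(('mains',(.526,.1144),.138),('comp',(.457,-.3703),.19)):
  for d in(.01,0,-.01):
    q=cv2.projectPoints(np.r_[np.array(c)+d*ax(y),.13],f['rvec'],f['tvec'],f['mtx'],None)[0].ravel()
    u,v=q.round().astype(int); print(n,d,world(f,u,v).round(4),f['image'][v,u])
a=np.hstack([f['image'][230:300,240:300],f['image'][270:340,470:530]])
cv2.imwrite('pics/g.png',np.vstack([f['image'],cv2.resize(a,(206*1,120))[:, :].copy() if 0 else np.zeros((0,640,3),np.uint8)])[:,:,::-1])
```

```text
9.6 [ 0.40543857 -0.19759188  0.22252665] [1.76914899 0.34973491 0.20592744]
mains 0.01 [0.5365 0.1166 0.1248] [62 58 54]
mains 0 [0.5278 0.1143 0.1252] [59 55 51]
mains -0.01 [0.5166 0.1138 0.1273] [56 52 48]
comp 0.01 [ 0.4118 -0.2042  0.592 ] [128 116  99]
comp 0 [ 0.4066 -0.2041  0.595 ] [132 120 103]
comp -0.01 [ 0.3996 -0.2016  0.6042] [135 122 106]
```

View pics/f.png

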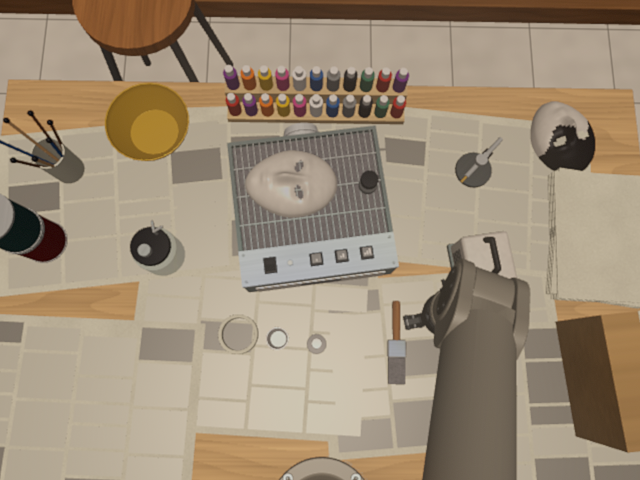

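The arm, around (480,300), still covers the compressor rocker, and the rest of the scene looks unchanged. Moving further left.

Emit:
step_arm --pt "-15 45 0 0 0 0 0" --pt "-30 90 0 0 0 0 0" --pt "-45 135 0 0 0 0 0" --pt "-60 180 0 0 0 0 0" --pt "-75 225 0 0 0 0 0" --pt "-75 270 0 0 0 0 0" --pt "-75 270 0 0 0 0 0" --pt "-75 270 0 0 0 0 0"

```text
clock: 10.4
tcp_pos: [0.4282, 0.083, 0.2225]
orientation: [0.3, -3.127, 0.0]
contact_force: [-0.1, 0.0, 0.4]
grip_width: -0.0002
gripper_force: 0.0
```

Run:
```python
from h import *
f=grab('top','h.png');o=r.get_obs();print(o['clock'],o['tcp_pos'],o['contact_force'])
d0=0
for n,c,y in(('comp',(.457,-.3703),.19),):
  for d in(.012,.008,0,-.008,-.012):
    q=cv2.projectPoints(np.r_[np.array(c)+d*ax(y),.133],f['rvec'],f['tvec'],f['mtx'],None)[0].ravel()
    u,v=q.round().astype(int); print(n,d,u,v,f['depth'][v-0,u-2:u+3].mean(),world(f,u,v).round(4),f['image'][v,u])
b=[cv2.resize(i[225:335,440:530],None,fx=4,fy=4,interpolation=cv2.INTER_CUBIC) for i in(cv2.imread('pics/t.png'),cv2.imread('pics/h.png'))]
cv2.imwrite('pics/i.png',np.hstack(b))
```

```text
10.45 [0.42833456 0.08178134 0.22246553] [-0.39970311  0.06785439 -0.26712422]
comp 0.012 497 293 0.8691413 [ 0.4669 -0.3639  0.1433] [62 56 49]
comp 0.008 498 295 1.0895288 [ 0.4636 -0.3685  0.1357] [62 56 49]
comp 0 499 298 1.0885503 [ 0.4571 -0.3698  0.137 ] [65 59 52]
comp -0.008 500 302 1.0874321 [ 0.4489 -0.3721  0.1351] [70 63 56]
comp -0.012 500 304 1.0880667 [ 0.4449 -0.3727  0.1327] [67 60 54]
```

View pics/i.png

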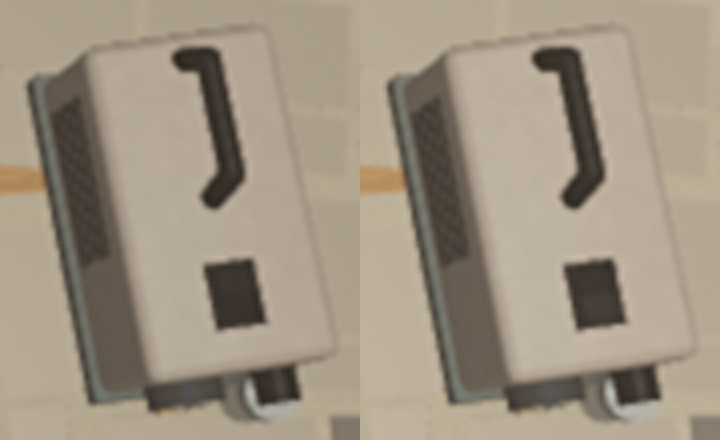

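The compressor hasn't moved between the before and after crops. Its rocker's near end is now at 133 mm (139 when off) and the far end is raised, so it is on. Handing in.

```bash
python3 -c "
from bench import r
print(r.hand_in())"
```

```text
the job is handed in; nothing more can be done
None
```

The job is handed in: I switched on the spray table, pressed the full-speed fan key fully in and let it come back, then switched on the compressor; depth readings show both rockers on, and nothing looked shifted in the last pictures.

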